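# Park the pump rotor and hold the sprung tube tensioner open

### The job

Get the tube pump ready for a new tube: first turn its black rotor by the grey bar grip until the white notch faces the red pointer on the ring round it. Then push the yellow tab of the blue sprung tensioner arm back, away from the rotor, until the arm has clicked past the brass ratchet pawl, and hold it pressed back there yourself, clear of the pawl; the program finishes while the gripper is still holding the tab back. Leave the rotor on its mark and do not disturb the other things on the bench.

Things in the scene. Friction and masses are not known exactly. Their poses are not given: they have to be found in the camera images.
- pump: tube pump, a fixed white box with a grey deck; origin on the bench under the middle of its head, z up; the box spans x -115 to 95 mm, y -115 to 85 mm, deck 45 mm above the bench. At yaw 0 its +x points away from the robot. The rotor axis stands at x 0, y 35 mm; the tensioner pivot at x 75, y -35 mm. Pump position and bearing vary
- rotor (a joint): turning angle of the rotor about its upright axis, rad, counter-clockwise positive seen from above; 0 when the notch points along the pump's +x. It turns freely both ways with light friction (0.05 N m) and stays where it is left
- rotor_grip (a point): on the rotor axis, 85 mm above the bench; its x axis points to the notch, along the grey bar grip, which is 46 mm long, 12 mm wide, and stands from the rotor's disc (top 66 mm above the bench, radius 36 mm) up to 96 mm above the bench; pinch it across its 12 mm
- rotor_notch (a point): the white notch at the rim of the rotor's black disc, 32 mm from the rotor axis, 66 mm above the bench
- ring_mark (a point): where the notch must come to stand: 32 mm from the rotor axis in the red pointer's direction, 66 mm above the bench. The pointer itself is on the fixed aluminium ring (radius 39 to 47 mm, top 51 mm above the bench), its red tip reaching radius 56 mm; its bearing varies. The rotor starts 0.45 to 1.5 rad counter-clockwise of it
- tensioner (a joint): angle of the blue sprung arm, rad: 0 at rest (along the pump's -x from the pivot), grows as the tab is pushed to the pump's -y, away from the rotor (counter-clockwise from above); stop at 0.45. Needs about 4 N at the tab at 0, 8 N at 0.37, 1 to 2 N more while its pin climbs the pawl (0.16 to 0.25). Clicks past the pawl at about 0.28; let go, it would fall back on the pawl at 0.274
- tensioner_pivot (a point): upright pivot axis of the tensioner arm, 67 mm above the bench; its x axis points along the arm away from the tab and turns with the arm
- thumb_tab (a point): yellow upright tab with black ribs on the arm, 130 mm from the pivot; origin at the middle of its foot, on the arm's 16 mm wide top, 67 mm above the bench; 26 mm along the arm (x), 10 mm across (y), top 101 mm above the bench. Push its +y face (rotor side) or pinch it across y. A white roller, radius 11 mm, stands halfway along the arm, top 84 mm above the bench
- pawl (a joint): brass pawl slider on the deck, m: 0 forward, about 0.005 when the pin on the arm's tip pushes it back, snaps to 0 again at the click. Its guide reaches 63 mm above the bench, just beyond the arm's tip
- parafilm: white roll of sealing film standing on end, 52 mm wide, 50 mm high, bystander; origin under its middle
- strip_tube: white plastic tube standing, 41 mm wide, 112 mm high, bystander; origin under its middle
- wash_bottle: white wash bottle with red cap and spout, 120x66 mm, 197 mm high, bystander; origin under its middle
- petri_pair: two stacked petri dishes, 70 mm wide, 32 mm high, bystander; origin under their middle
- tape_yellow: roll of yellow tape lying, 72 mm wide, 18 mm high, bystander; origin under its middle

How it is judged:
By the outcome, as a careful person would: the job done as asked, in the order asked, and still so for the second after the job is handed in, while the arm keeps its last pose, push and grip.
It also fails if it takes over 45 s, if anything falls off the work surface, if the arm or the gripper's body presses on something with over 40 N, if the wrist force passes 120 N, or if a joint passes its speed limit or range.

### The arm

A 6-joint arm with a two-finger parallel gripper is mounted at the origin on a cart in front of the work surface, level with it; the furniture and walls round the work are solid. World frame = base frame: x ahead of the robot, y to its left, z up, the work surface at z = 0. Lengths are in m, angles in degrees, forces in N, time in s.
With the tool pointing down it reaches from about 0.25 to 0.725 m from the base axis. Payload 9.7 kg.
Tool frame: the origin (TCP) lies midway between the tips of the shut fingers; the grasp point (between the pads) lies 19 mm behind it; z points along the fingers, x is the direction in which the jaws open and shut, and the axes are right-handed (so a half turn about z gives the same grasp; the last joint's range is limited). The gripper opens to 85 mm and grips with 20 to 120 N. Pads are 22 mm wide; open, the fingers measure 114 mm over their backs; the gripper's body (76 mm by 85 mm) begins 54 mm behind the grasp point. The pads swing forward as they close: fully open they stand 13 mm farther back than shut.
Start: joints at [-71.849, 4.979, 10.078, 95.1, 0, 90], TCP at [0.171, -0.523, 0.201] pointing down, gripper open.
Joint ranges: [-179.16, 179.16], [-48.56, 103.87], [-65.8, 70.77], [-126.05, 130.52], [-82.76, 87.17], [-180, 180]. Speed limits (degrees/s): [127.2, 127.2, 147.25, 180, 180, 180].

### API

Orientations are given as a 3x3 rotation matrix whose columns are the frame's x, y, z axes.
In Python, from station import arm gives the robot as it stands. The module is installed in compiled form; this text tells all that it offers. Calls block until the motion is done:
- arm.move_pose(position, orientation): joint-space move of the TCP to a pose.
- arm.line_to(position, feed=0.15, frame=None, f_stop=None): straight line of the TCP; frame=None keeps the orientation; feed is the mean speed in m/s. With f_stop (N) it stops when the force on the tool has changed by that much, and returns True; else False.
- arm.move_joints(angles): joint-space move.
- arm.move_gripper(opening, grasp_force=None): opening from 0.0 (shut) to 1.0 (fully open); grasp_force is the grip in N (None keeps the last); returns when the fingers have stopped.
- arm.hold(seconds).
- arm.ik(position, orientation): joint angles nearest the present ones, or None.
- arm.get_obs(): the state.
- arm.get_image(name): name is "scene" or "top" or "wrist"; returns a dict with "img" (384x512x3 uint8, red, green, blue), "z_map" (384x512 float32, m along the optical axis (not along the pixel's ray), 0 where there is no reading), "vertical_fov" (degrees; the focal length in pixels is half the picture's height over the tangent of half this angle, whatever the lens; pixels are square), "cx", "cy" (the principal point, pixels), "world_from_camera" (4x4, takes a point from camera to world coordinates); the wrist camera has in their place "mount" (4x4, takes a point from camera to tool coordinates, whose origin is the TCP and whose axes are the tool frame's). Camera axes: x right, y up, looking along -z (the intrinsics and any distortion apply to the point x, -y, -z); pixel columns grow to the right and rows downward; lengths in m; the calibration is good to about 2 mm. A picture is of the moment at which its call begins: read the wrist's pose just before it.
A pose or a line that the arm cannot do raises arm.Unreachable and nothing moves.
- arm.hand_in(): hands the job in, once; it reports no verdict.
The state is a dict: "t": time; "joint_pos": joint angles; "dq": joint speeds; "effort": joint torques, N m; "ee_pos": TCP position; "tcp_rot": TCP orientation; "ft_force": force on the tool from outside, world axes, zero at the start; "wrist_torque": the same for the moment, N m; "opening": opening from 0.0 (shut) to 1.0 (fully open).
Only numpy, scipy, OpenCV 4.12 (cv2) and the standard library are available. Lean on these libraries where they do the work, as an engineer would, in place of code of your own. Each camera call takes 0.05 s, during which the arm holds its last target. There are 200 camera calls.

## Working session

There is one attempt and no reset: what is moved stays moved. The work goes in short steps, each a Python script; the robot and the scene stay as the last script left them, time stands still between calls to the robot, and variables do not carry over. Pictures are saved under pics/ and viewed, about 8 in all and at most 12, crops included, and the job is handed in when it is done.

```bash
mkdir -p pics
cat > h.py <<'E'
import numpy as np, cv2
from station import arm
def shot(n,save=None):
    o=arm.get_obs(); d=arm.get_image(n)
    if n=="wrist":
        T=np.eye(4);T[:3,:3]=o["tcp_rot"];T[:3,3]=o["ee_pos"];d["W"]=T@np.array(d["mount"])
    else: d["W"]=np.array(d["world_from_camera"])
    d["f"]=192/np.tan(np.radians(d["vertical_fov"])/2)
    if save: cv2.imwrite("pics/"+save,d["img"][:,:,::-1])
    return d
def pts(d):
    v,u=np.mgrid[0:384,0:512];z=d["z_map"]
    P=np.stack([(u-d["cx"])/d["f"]*z,-(v-d["cy"])/d["f"]*z,-z],-1)
    return P@d["W"][:3,:3].T+d["W"][:3,3]
def ray(d,u,v,h):
    r=d["W"][:3,:3]@np.array([(u-d["cx"])/d["f"],-(v-d["cy"])/d["f"],-1.]);o=d["W"][:3,3]
    return o+r*(h-o[2])/r[2]
E
python3 - <<'E'
from h import *
a=shot("top","a_top.png");b=shot("scene","a_scene.png")
cv2.imwrite("pics/ab.png",np.vstack([cv2.resize(np.hstack([x["img"] for x in(a,b)])[:,:,::-1],(800,300))]))
for d in(a,b):print({k:v for k,v in d.items() if k not in("img","z_map")})
E
```

```text
{'vertical_fov': 51.41513595963991, 'cx': 256.5514038560539, 'cy': 188.39396753035217, 'world_from_camera': array([[ 0.01394588,  0.98900638, -0.14721375,  0.36872873],
       [-0.99987689,  0.01485234,  0.00505994, -0.01158414],
       [ 0.00719078,  0.14712506,  0.98909176,  1.26771006],
       [ 0.        ,  0.        ,  0.        ,  1.        ]]), 'W': array([[ 0.01394588,  0.98900638, -0.14721375,  0.36872873],
       [-0.99987689,  0.01485234,  0.00505994, -0.01158414],
       [ 0.00719078,  0.14712506,  0.98909176,  1.26771006],
       [ 0.        ,  0.        ,  0.        ,  1.        ]]), 'f': np.float64(398.8117161978576)}
{'vertical_fov': 45.0170899162751, 'cx': 252.0882014514506, 'cy': 194.0432052572727, 'world_from_camera': array([[-0.83302424,  0.33675509, -0.43893807, -0.01182775],
       [-0.55305915, -0.52698707,  0.64529855,  0.81287019],
       [-0.01400711,  0.78030804,  0.62523848,  0.89558706],
       [ 0.        ,  0.        ,  0.        ,  1.        ]]), 'W': array([[-0.83302424,  0.33675509, -0.43893807, -0.01182775],
       [-0.55305915, -0.52698707,  0.64529855,  0.81287019],
       [-0.01400711,  0.78030804,  0.62523848,  0.89558706],
       [ 0.        ,  0.        ,  0.        ,  1.        ]]), 'f': np.float64(463.33354623328194)}
```

View pics/a_top.png

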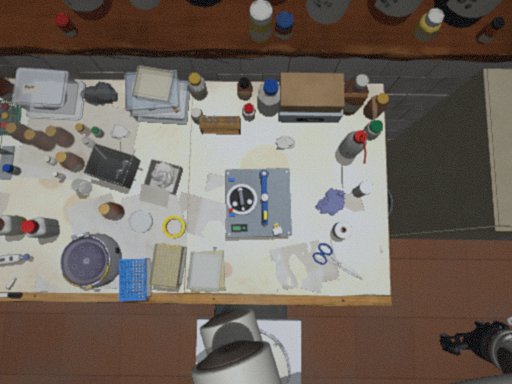

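View pics/a_scene.png

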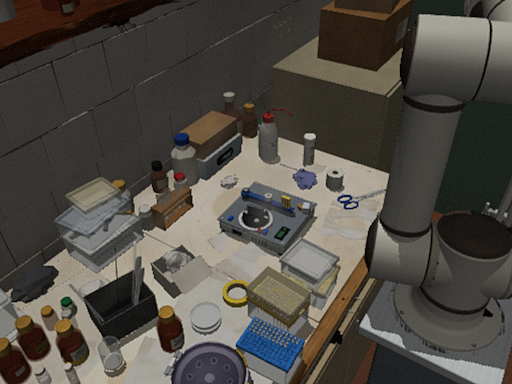

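The top view shows the pump at px (226–290, 169–238), with its rotor near (241,199). The blue arm runs along column 265 and the yellow tab is near (265,213). Next I'll measure coarsely and go close with the wrist camera.

Run:
```python
from h import *
d=shot("top");P=pts(d)
m=(abs(P[...,2]-.045)<.006);m[:150]=0;m[250:]=0;m[:,:215]=0;m[:,300:]=0
n,l,s,c=cv2.connectedComponentsWithStats(m.astype(np.uint8));k=1+s[1:,4].argmax()
q=P[l==k][:,:2].astype(np.float32);r=cv2.minAreaRect(q);print(r,s[k])
for u,v in[(241,199),(265,175),(265,213)]:print(ray(d,u,v,.067),P[v,u])
w=shot("wrist");print(w["mount"],w["f"],w["cx"],w["cy"])
c=np.array(r[0]);print(c)
R=np.array([[0,1,0],[1,0,0],[0,0,-1.]])
o=arm.get_obs();print(o["tcp_rot"],o["opening"])
for R in(o["tcp_rot"],np.array([[0,1,0],[1,0,0],[0,0,-1.]]),np.array([[0,-1,0],[-1,0,0],[0,0,-1.]])):
  print(arm.ik([c[0]-.05,c[1],.33],R))
```

```text
((0.5089889168739319, -0.021819062530994415), (0.21042992174625397, 0.19989074766635895), 2.225416898727417) [ 225  168   67   69 3291]
[0.51423315 0.02895344 0.067     ] [0.51068197 0.02796408 0.09630458]
[ 0.58925545 -0.04299661  0.067     ] [ 0.58800334 -0.04281825  0.07381746]
[ 0.47278343 -0.04425797  0.067     ] [ 0.46968431 -0.04328482  0.10276147]
[[ 9.99999621e-01 -3.16687329e-06  8.70162545e-04 -5.18603371e-04]
 [ 2.54327014e-04 -9.55264791e-01 -2.95751778e-01 -7.49582449e-02]
 [ 8.32172251e-04  2.95751887e-01 -9.55264429e-01 -1.73757665e-01]
 [ 0.00000000e+00  0.00000000e+00  0.00000000e+00  1.00000000e+00]] 338.8273141630688 261.2059746095682 195.1780097571713
[ 0.50898892 -0.02181906]
[[ 3.11509078e-01 -9.50243145e-01 -2.42110911e-04]
 [-9.50242850e-01 -3.11509172e-01  7.48951177e-04]
 [-7.87105492e-04 -3.24092874e-06 -9.99999690e-01]] 1.0007584789175974
[-2.75062465e+00 -2.18863472e+00  1.76719771e+01  1.09876527e+02
  4.21966047e-02  1.59099166e+02]
[ -2.72163388  -2.20576959  17.65543484 109.86120443   0.
  -2.72163388]
[ -2.72163388  -2.20576959  17.65543484 109.86120443   0.
 177.27836612]
```

Run:
```python
from h import *
R=np.array([[0,1,0],[1,0,0],[0,0,-1.]])
arm.move_pose([.49,-.005,.25],R); arm.hold(.3)
d=shot("wrist","w1.png");np.savez("w1.npz",**{k:d[k] for k in("img","z_map","W","f","cx","cy")})
cv2.imwrite("pics/w1b.png",cv2.resize(d["img"][:,:,::-1],(800,600),interpolation=cv2.INTER_CUBIC))
print(arm.get_obs()["t"],arm.get_obs()["ee_pos"])
```

```text
2.7333 [ 0.48998655 -0.00525454  0.2499517 ]
```

View pics/w1b.png

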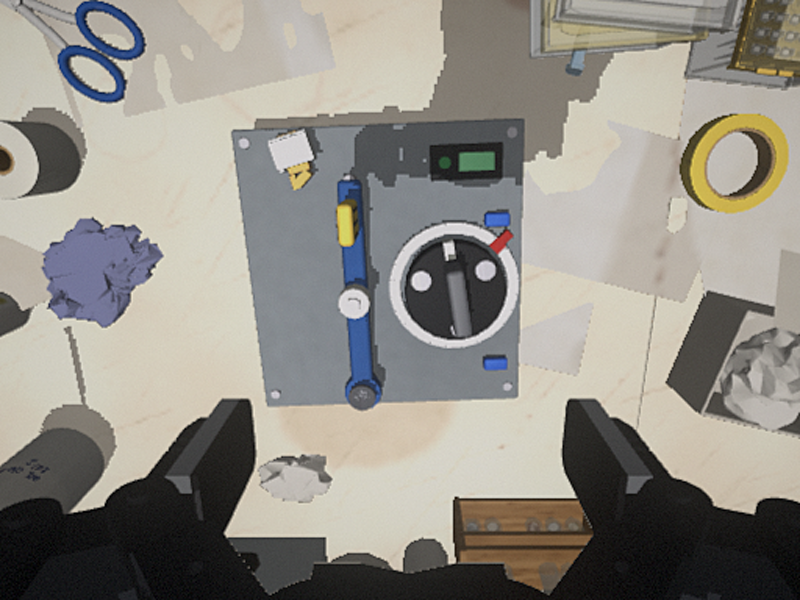

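The wrist picture shows the ring centred near (455,287) of 800x600 and the red pointer at (503,240). The white notch is at (449,248) and the bar runs from there to (463,330). The yellow tab is at (346,223) and the pivot at (362,394). The notch has to turn about 0.9 rad clockwise, which agrees with the brief.

```bash
cat > meas.py <<'E'
from h import *
def measure(d,verbose=True):
    P=pts(d);hsv=cv2.cvtColor(d["img"],cv2.COLOR_RGB2HSV);H,S,V=[hsv[...,i].astype(int) for i in range(3)];Z=P[...,2]
    near=lambda x,y,r:np.hypot(P[...,0]-x,P[...,1]-y)<r
    r={}
    rc=np.array([.515,.029])
    pr=lambda m,h:np.array([ray(d,u,v,h)[:2] for v,u in np.argwhere(m)])
    ring=near(*rc,.06)&(S<50)&(V>150)&(abs(Z-.051)<.006)
    q=pr(ring,.051)
    for _ in range(5):   # mid-radius 43 circle fit
        A=np.c_[2*q,np.ones(len(q))];s=np.linalg.lstsq(A,(q**2).sum(1),rcond=None)[0];c=s[:2]
        rad=np.hypot(*(q-c).T);q=q[abs(rad-np.median(rad))<.006]
    r["ring"]=(c,np.sqrt(s[2]+c@c),len(q),np.ptp(np.degrees(np.arctan2(*(q-c).T[::-1]))))
    red=near(*rc,.075)&((H<8)|(H>172))&(S>140)&(V>90)
    q=pr(red,.051);g=q.mean(0)-c;r["red"]=(len(q),np.degrees(np.arctan2(g[1],g[0])),np.hypot(*g),np.hypot(*(q-c).T).max())
    bar=near(*rc,.035)&(Z>.09)
    q=pr(bar,.096);r["bar"]=(len(q),cv2.minAreaRect(q.astype(np.float32)),Z[bar].mean())
    no=near(*rc,.037)&(S<50)&(V>150)&(abs(Z-.066)<.006)
    n,l,s,_=cv2.connectedComponentsWithStats(no.astype(np.uint8))
    r["white"]=[(s[k,4],np.degrees(np.arctan2(g[1],g[0])),np.hypot(*g)) for k in range(1,n) if s[k,4]>8 for g in[pr(l==k,.066).mean(0)-c]]
    ye=near(.47,-.044,.06)&(H>18)&(H<35)&(S>150)&(Z>.095)
    q=pr(ye,.101) if ye.any() else np.zeros((1,2));r["tab"]=(len(q),cv2.minAreaRect(q.astype(np.float32)),Z[ye].mean() if ye.any() else 0)
    bl=near(.53,-.044,.11)&(H>100)&(H<125)&(S>130)&(abs(Z-.067)<.006)
    n,l,s,_=cv2.connectedComponentsWithStats(bl.astype(np.uint8));k=1+s[1:,4].argmax()
    r["arm"]=(s[k,4],cv2.minAreaRect(pr(l==k,.067).astype(np.float32)))
    de=near(.51,-.02,.2)&(abs(Z-.045)<.004)
    n,l,s,_=cv2.connectedComponentsWithStats(de.astype(np.uint8));k=1+s[1:,4].argmax()
    r["deck"]=(s[k,4],cv2.minAreaRect(pr(l==k,.045).astype(np.float32)))
    if verbose:
        for k,v in r.items():print(k,v)
    return r
if __name__=="__main__":
    d=dict(np.load("w1.npz"));measure(d)
E
python3 meas.py
```

```text
ring (array([0.5157625, 0.0283071]), np.float64(0.04366302218284549), 1540, np.float64(358.8279028190788))
red (99, np.float64(136.5026859725714), np.float64(0.047064218880368394), np.float64(0.055651331789764905))
bar (2863, ((0.6394209265708923, 0.12202546000480652), (0.35500267148017883, 0.05363849923014641), 41.16686248779297), np.float64(0.28391079052674595))
white [(np.int32(60), np.float64(-170.11152409595906), np.float64(0.03217023517804334)), (np.int32(119), np.float64(129.68555949552035), np.float64(0.02628636460842303)), (np.int32(125), np.float64(-110.33883223426744), np.float64(0.02617846169217821))]
tab (96, ((0.6671179533004761, -0.13504302501678467), (0.32185155153274536, 0.3516385555267334), 24.368793487548828), np.float64(0.11900014982482081))
arm (np.int32(609), ((0.564414381980896, -0.03777498006820679), (0.025547146797180176, 0.0697760060429573), 87.9345932006836))
deck (np.int32(22011), ((0.5070016384124756, -0.02182287722826004), (0.20937424898147583, 0.19918811321258545), 2.1337406635284424))
```

```bash
sed -i 's/(Z>.09)$/(Z>.09)\&(Z<.105)/; s/&(Z>.095)$/\&(Z>.095)\&(Z<.11)/' meas.py; python3 meas.py | egrep "bar|tab"; python3 -c "
from h import *
d=dict(np.load('w1.npz'));P=pts(d)
for u,v in [(346,205),(346,215),(346,223),(346,240),(349,190),(362,394),(457,290)]:
  u=int(u*.64);v=int(v*.64);print(P[v,u],d['img'][v,u])"
```

```text
bar (510, ((0.5140260457992554, 0.02791743166744709), (0.04654642567038536, 0.011997317895293236), 9.59194278717041), np.float64(0.09586483836665943))
tab (89, ((0.4621845781803131, -0.04339703917503357), (0.024057826027274132, 0.00920258741825819), 2.880979537963867), np.float64(0.10049896608183294))
[ 0.45043107 -0.04275211  0.09979027] [163 141  65]
[ 0.45579236 -0.04270724  0.10190487] [212 209 102]
[ 0.46054065 -0.04290746  0.10164765] [214 211 104]
[ 0.47090793 -0.04318548  0.10249862] [213 210 100]
[ 0.44395568 -0.0441855   0.06665515] [40 50 73]
[ 0.58911596 -0.03918369  0.07504708] [115 113 119]
[0.50428909 0.02601591 0.09674115] [127 125 131]
```

All measurements agree with the given sizes: bar 46.5x12 mm at 9.6°, notch at 32 mm radius, tab at the predicted spot, and a turn of −53°. Now I'll grasp and turn the rotor.

```bash
cat >> h.py <<'E'
def Rz(t):
    c,s=np.cos(np.radians(t)),np.sin(np.radians(t));return np.array([[c,s,0],[s,-c,0],[0,0,-1.]])
def state():
    o=arm.get_obs();x=o["tcp_rot"][:,0];print("t%.2f"%o["t"],np.round(o["ee_pos"],4),"ang %.2f"%np.degrees(np.arctan2(x[1],x[0])),"F",np.round(o["ft_force"],1),"op %.3f"%o["opening"],"j6 %.1f"%o["joint_pos"][5]);return o
E
python3 - <<'E'
from h import *
c=[.5147,.0282]
arm.move_gripper(.45,30)
arm.move_pose([*c,.14],Rz(99.6));state()
print(arm.line_to([*c,.071],feed=.08,f_stop=8));state()
arm.move_gripper(0,30);o=state()
s=None
for th in np.linspace(99.6,46.5,5)[1:]:
    arm.move_pose([*c,.071],Rz(th));o=state()
arm.hold(.2);arm.move_gripper(.45);state()
arm.line_to([*c,.16],feed=.15)
arm.move_pose([.49,-.005,.25],Rz(90));arm.hold(.3);state()
d=shot("wrist","w2.png");np.savez("w2.npz",**{k:d[k] for k in("img","z_map","W","f","cx","cy")})
cv2.imwrite("pics/w2b.png",cv2.resize(d["img"][60:270,130:350,::-1],(660,630-0))[:600])
from meas import measure;measure(d)
E
```

```text
t3.80 [0.5146 0.0281 0.141 ] ang 99.55 F [ 0.  -0.3  0.8] op 0.452 j6 -6.4
False
t4.81 [0.515  0.0282 0.0716] ang 99.60 F [-0.   0.3 -0.7] op 0.454 j6 -6.5
t5.26 [0.5148 0.0282 0.0711] ang 99.60 F [ 0.9  0.4 -0.1] op -0.003 j6 -6.5
t5.59 [0.5147 0.0282 0.071 ] ang 86.56 F [-0.2 -0.4 -0.1] op -0.001 j6 6.6
t5.92 [0.5147 0.0282 0.071 ] ang 73.44 F [-0.2 -0.9  0.3] op -0.001 j6 19.7
t6.26 [0.5147 0.0282 0.071 ] ang 60.23 F [ 0.1 -0.3  0. ] op -0.006 j6 32.9
t6.59 [0.5147 0.0282 0.071 ] ang 46.97 F [ 0.5 -0.  -0.2] op 0.002 j6 46.2
t7.24 [0.5147 0.0282 0.071 ] ang 46.51 F [ 0.4  0.1 -0.4] op 0.448 j6 46.6
t9.09 [ 0.4899 -0.0048  0.2494] ang 89.99 F [ 0.   0.2 -0.3] op 0.448 j6 -0.6
ring (array([0.51569288, 0.02833676]), np.float64(0.043693332123577254), 1574, np.float64(358.6991448303057))
red (95, np.float64(136.38956059997324), np.float64(0.0471963436320439), np.float64(0.055364216354542986))
bar (506, ((0.5143346190452576, 0.027984891086816788), (0.04635635390877724, 0.011870612390339375), 9.592534065246582), np.float64(0.0959951794439134))
white [(np.int32(63), np.float64(-170.124255639164), np.float64(0.0320393235377891)), (np.int32(130), np.float64(129.73809692166762), np.float64(0.026088266771308984)), (np.int32(130), np.float64(-110.09563963667169), np.float64(0.026160445691880776))]
tab (85, ((0.4619583785533905, -0.0436655655503273), (0.023963166400790215, 0.009093414060771465), 2.2394638061523438), np.float64(0.10041811988067667))
arm (np.int32(618), ((0.5642075538635254, -0.038869552314281464), (0.025540782138705254, 0.07009320706129074), 89.0154037475586))
deck (np.int32(21409), ((0.5070039629936218, -0.02179485559463501), (0.20934264361858368, 0.199221670627594), 2.125669240951538))
```

View pics/w2b.png

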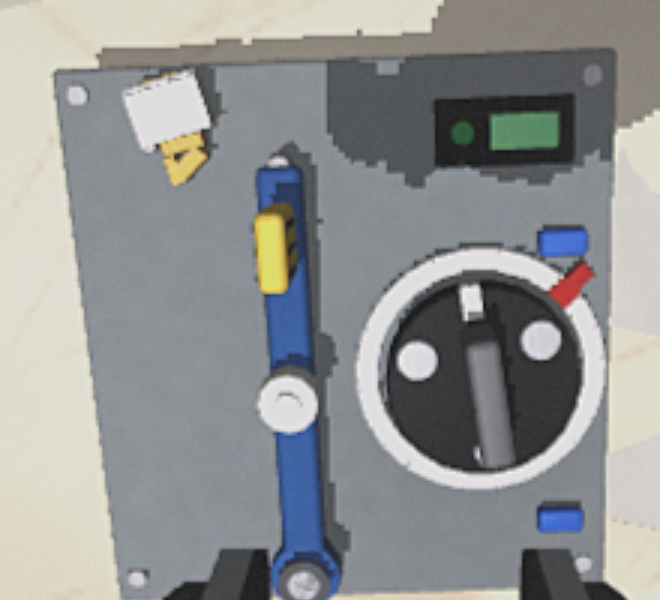

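The rotor did not move: the notch is still at (472,300) in the crop and the pointer at (572,285). The gripper read a fully shut 0.0 and met no bar. I'll check the real finger geometry in the tool frame.

Run:
```python
from h import *
R=Rz(90);p=np.array([.49,-.005,.25])
for op in(None,0.):
    if op is not None: arm.move_gripper(op)
    o=state();d=shot("wrist","w3_%s.png"%op)
    P=(pts(d)-o["ee_pos"])@o["tcp_rot"];z=d["z_map"]
    m=(z>0)&(z<.22);q=P[m];print("n",m.sum(),"min",q.min(0),"max",q.max(0))
    t=q[q[:,2]>q[:,2].max()-.012];print("tip: x",np.unique(np.round(t[:,0],3)),"y",t[:,1].min(),t[:,1].max(),"z",t[:,2].max())
arm.move_gripper(.45)
```

```text
t9.14 [ 0.4899 -0.0049  0.2496] ang 89.99 F [-0.  -0.7  0.3] op 0.450 j6 -0.6
n 33283 min [-0.06107423 -0.01935818 -0.11928635] max [ 0.06080111  0.01194856 -0.03191852]
tip: x [-0.032 -0.031 -0.03  -0.029 -0.028 -0.027 -0.025 -0.024 -0.023 -0.022
 -0.021 -0.02  -0.019 -0.018  0.02   0.021  0.022  0.023  0.024  0.025
  0.026  0.028  0.029  0.03   0.031  0.032  0.033] y -0.01228805834202956 0.01055687851676226 z -0.03191851633587472
t9.64 [ 0.49  -0.005  0.25 ] ang 90.00 F [-0.2  0.3 -0.7] op 0.003 j6 -0.6
n 33393 min [-0.05818148 -0.01954619 -0.11870966] max [ 0.05810407  0.01141863 -0.03448155]
tip: x [-0.013 -0.012 -0.011 -0.01  -0.009 -0.008 -0.007 -0.006 -0.005 -0.004
 -0.003 -0.002 -0.001  0.     0.001  0.002  0.003  0.004  0.005  0.006
  0.007  0.008  0.009  0.01   0.011  0.012  0.013  0.014] y -0.01226380415650376 -0.006718850837464338 z -0.03448155136087564
```

View pics/w3_0.0.png

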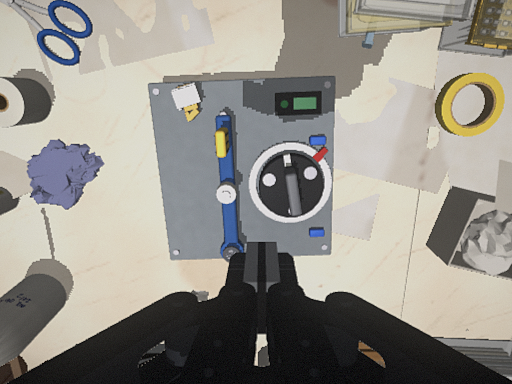

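The depth readings put the shut fingertips about 34 mm behind the reported TCP. At TCP z=0.071 they were therefore at about 0.105, above the 0.096 bar, which explains the miss. I'll go lower under a force guard and check that the opening stops at about 12 mm.

Run:
```python
from h import *
c=[.5147,.0282]
arm.move_pose([*c,.12],Rz(99.6))
arm.line_to([*c,.075],feed=.1)
print(arm.line_to([*c,.038],feed=.05,f_stop=5));o=state();z=o["ee_pos"][2]
arm.move_gripper(0,30);o=state()
if o["opening"]>.06:
    for th in np.linspace(99.6,46.5,5)[1:]:
        arm.move_pose([*c,z],Rz(th));state()
    arm.hold(.2)
    arm.move_gripper(.45);state()
arm.line_to([*c,.12],feed=.15)
arm.move_pose([.49,-.005,.25],Rz(90));arm.hold(.3);state()
d=shot("wrist","w4.png");np.savez("w4.npz",**{k:d[k] for k in("img","z_map","W","f","cx","cy")})
from meas import measure;measure(d)
```

```text
False
t12.24 [0.5149 0.0282 0.0383] ang 99.60 F [-0.4 -0.9  0.9] op 0.448 j6 -6.5
t12.59 [0.5151 0.0274 0.0385] ang 99.57 F [-0.2 -4.8  0.9] op 0.134 j6 -6.5
t12.93 [0.5151 0.0277 0.0385] ang 86.54 F [ 2.  -5.  -0.6] op 0.134 j6 6.6
t13.26 [0.5151 0.0278 0.0385] ang 73.48 F [ 2.2 -4.7  0.1] op 0.135 j6 19.6
t13.59 [0.5152 0.028  0.0385] ang 60.35 F [ 3.4 -3.9  0.4] op 0.131 j6 32.8
t13.93 [0.5153 0.0282 0.0385] ang 47.09 F [ 3.9 -2.6 -0.5] op 0.133 j6 46.0
t14.50 [0.5145 0.0284 0.0382] ang 46.64 F [0.1 1.1 0.7] op 0.451 j6 46.5
t16.30 [ 0.4898 -0.0049  0.2492] ang 89.99 F [-0.9  0.5 -0.8] op 0.445 j6 -0.6
ring (array([0.51566328, 0.02831862]), np.float64(0.04369463600751411), 1596, np.float64(358.69948497826863))
red (96, np.float64(136.5194586495443), np.float64(0.04720037675428801), np.float64(0.055439973072443076))
bar (534, ((0.5141032338142395, 0.02750439941883087), (0.012707867659628391, 0.045635879039764404), 47.30362319946289), np.float64(0.0957480661409355))
white [(np.int32(131), np.float64(-162.76438354433597), np.float64(0.02612293445167788)), (np.int32(55), np.float64(137.6026616058105), np.float64(0.032672877034352996)), (np.int32(123), np.float64(76.8142204448412), np.float64(0.026037514192531596)), (np.int32(59), np.float64(-46.57142045894844), np.float64(0.02853335145041502))]
tab (89, ((0.462234765291214, -0.0436394028365612), (0.024871842935681343, 0.00909402221441269), 2.9229259490966797), np.float64(0.10057626155971323))
arm (np.int32(625), ((0.5634720921516418, -0.03713435307145119), (0.025578776374459267, 0.06927385926246643), 85.76602172851562))
deck (np.int32(21416), ((0.5069560408592224, -0.02184465527534485), (0.20933528244495392, 0.19920200109481812), 2.134068250656128))
```

The rotor is done: the notch is at 137.2° (averaged from the notch, both holes and the bar) against a pointer at 136.5°. Next I'll pinch the tab and swing it back along its arc.

Run:
```python
from h import *
yaw=2.3;z=.041
tab=np.array([.4622,-.0434]);pv=tab+.130*np.array([np.cos(np.radians(yaw)),np.sin(np.radians(yaw))])
def pose(phi,z):
    a=np.radians(yaw)+phi;return [*(pv-.130*np.array([np.cos(a),np.sin(a)])),z],Rz(np.degrees(a)+90)
arm.move_pose(*pose(0,.11))
print(arm.line_to(pose(0,z)[0],feed=.06,f_stop=6));state()
arm.move_gripper(0,60);o=state()
if .07<o["opening"]<.16:
    for phi in np.linspace(0,.37,8)[1:]:
        p,R=pose(phi,z);arm.line_to(p,feed=.05,frame=R)
        o=state();e=o["ee_pos"][:2]-pv;print("phi %.3f"%phi,"actual %.3f"%(np.arctan2(-e[1],-e[0])-np.radians(yaw)))
    arm.hold(.3);state()
a=shot("scene","s5.png")["img"][160:270,200:340];b=shot("top","t5.png")["img"][155:245,215:305]
w=shot("wrist","w5.png")
cv2.imwrite("pics/s5b.png",cv2.resize(a[:,:,::-1],(764,600),interpolation=cv2.INTER_CUBIC))
```

```text
False
t18.29 [ 0.4625 -0.0434  0.0414] ang 92.30 F [0.4 0.2 0.3] op 0.453 j6 -7.7
t18.66 [ 0.4624 -0.0442  0.0414] ang 92.26 F [-0.5 -6.1  1.8] op 0.105 j6 -7.7
t18.94 [ 0.4627 -0.0502  0.0413] ang 95.21 F [-1.9  0.4  5.1] op 0.107 j6 -11.4
phi 0.053 actual 0.053
t19.23 [ 0.4635 -0.057   0.0413] ang 98.23 F [-2.5 -0.4  5.8] op 0.107 j6 -15.3
phi 0.106 actual 0.105
t19.51 [ 0.4645 -0.0637  0.0413] ang 101.26 F [-3.8  0.6  6.1] op 0.105 j6 -19.1
phi 0.159 actual 0.158
t19.79 [ 0.4659 -0.0704  0.0413] ang 104.29 F [-3.8  0.8  6.4] op 0.103 j6 -22.9
phi 0.211 actual 0.210
t20.07 [ 0.4678 -0.0772  0.0413] ang 107.31 F [-4.2 -1.8  6.4] op 0.109 j6 -26.7
phi 0.264 actual 0.264
t20.36 [ 0.4698 -0.0835  0.0413] ang 110.34 F [-6.4  0.5  7.6] op 0.108 j6 -30.4
phi 0.317 actual 0.315
t20.64 [ 0.4723 -0.0899  0.0413] ang 113.36 F [-6.2  0.9  7. ] op 0.105 j6 -34.1
phi 0.370 actual 0.368
t20.94 [ 0.4722 -0.0898  0.0413] ang 113.35 F [-5.8  0.2  7.1] op 0.106 j6 -34.1
```

View pics/s5b.png

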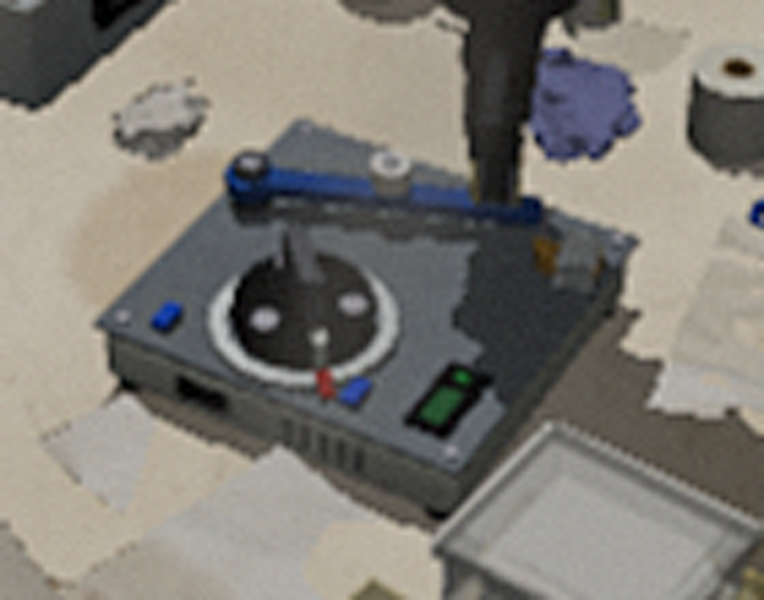

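View pics/w5.png

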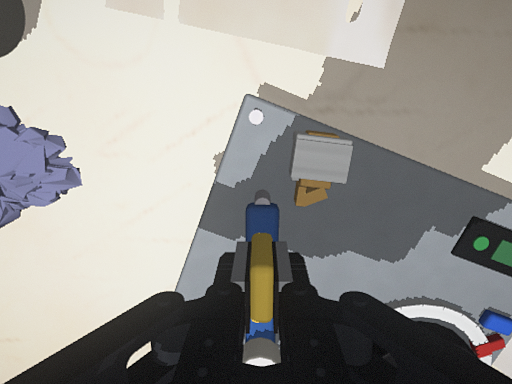

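The scene crop shows the rotor notch (318,338) in line with the red pointer (325,383). The wrist view shows the tab pinched at (262,270) and the arm's pin (262,197) well past the brass pawl (312,195) with a clear gap. Handing in.

Run:
```python
from h import *
arm.hold(.3);state();arm.hand_in();state()
```

```text
t21.39 [ 0.4722 -0.0898  0.0413] ang 113.35 F [-6.   0.1  6.9] op 0.105 j6 -34.1
the job is handed in; nothing more can be done
the job is handed in; nothing more can be done
```

The job is handed in at t≈21.4 s. The rotor is on its mark, and the gripper is still pinching the yellow tab with the tensioner held back past the pawl.

- **Rotor:** I turned it about 53° clockwise by the bar. A wrist measurement after release put the notch at about 137.2° and the red pointer at 136.5°, so it is about 0.7° off. The last scene picture still shows the two in line.
- **Tensioner:** The tool followed the arc to 0.368 rad, past the click at 0.28 and short of the stop at 0.45. The wrist picture shows the arm's pin clear of the brass pawl, with the opening at 0.105, which fits the 10 mm tab. I had no direct reading of either the arm's angle or the pawl, so the click rests on the tool's angle and the picture.
- **Other things on the bench:** The arm never went near them. I did not measure them again at the end.

**Checks that disagreed**
- **First grasp missed:** The gripper closed above the bar, and nothing moved. The camera depth showed the fingertips about 34 mm short of the reported TCP. I went lower under a force guard, and the second grip closed on the 12 mm bar.
- **Force reading:** While holding, the force on the tool was about (-6, 0, 7) N, not the pure 8 N sideways spring push I expected. The cause is probably grip yaw moment and light contact with the arm. It is far below the limits.

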